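Hold a nut-driver blade centred in its handle mould

ROBOT

A 6-joint arm with a two-finger parallel gripper is mounted at the origin on the work surface; the furniture and walls round the work are solid. World frame = base frame: x ahead of the robot, y to its left, z up, the work surface at z = 0. Lengths are in mm, angles in rad, forces in N, time in s.
With the tool pointing down it reaches from about 350 to 925 mm from the base axis. Payload 6.4 kg.
Tool frame: the origin (TCP) lies at the very end of the fingers, on their centre line; the grasp point (between the pads) lies 19 mm behind it; z points along the fingers, y is the direction in which the jaws open and shut (so a half turn about z gives the same grasp; the last joint's range is limited). The gripper opens to 94 mm and grips with 3 to 60 N. Pads are 16 mm wide; open, the fingers measure 119 mm over their backs; the gripper's body (75 mm by 177 mm) begins 78 mm behind the grasp point.
Start: joints at [1.144, 0.245, 1.558, -0, 1.339, -0.174], TCP at [162.572, 629.352, 205.455] pointing down, gripper open.
Joint ranges: [-3.13, 3.13], [-1.02, 2.26], [0.13, 2.54], [-0.95, 4.09], [0.21, 2.88], [-2.74, 2.74]. Speed limits (rad/s): [2.57, 2.57, 3.14, 3.14, 3.14, 3.14].

INTERFACE

Orientations are given as a 3x3 rotation matrix whose columns are the frame's x, y, z axes.
In Python, from rig import env, camera, get_calibration, workorder gives the robot as it stands.
- The arm moves only by the tool step_arm, never from a script. Its argument "increments" is one flat list of numbers, 4 for each row, row after row: the shift along the world's x, y, z in cm, then the turn about the world's z in rad. A call has 1 to 10 rows; each row shifts and turns the commanded pose from where the row before left it; what a row does not reach is not made up. A row lasts 1/12 s, in which the tool goes at most 41.7 mm and 7.16 degrees, less where a joint would pass 70% of its speed; a pose out of reach is approached as far as the arm can. A call is refused whole if a number of a shift passes 4.17 or a number of a turn 0.125, either way. A call with a gripper value outside its range is refused whole. "fingers" is the finger opening in cm, from 0 to 9.4, set as the call begins (left out, the last holds). The fingers move at their own pace and stop on an object; "grip_force" is the grip in N (left out, the last holds). Time passes only in rows, so rows that do not move let the fingers close. It gives the time, the measured TCP pose, the force and the opening at its end, in the units of the state.
- env.get_obs(): the state, without advancing time (a new reading comes with each control period).
- camera(name): name is "side" or "top"; returns (picture, depth): 420x560x3 uint8, red, green, blue; 420x560 float32, mm along the optical axis (not along the pixel's ray), 0 where there is no reading.
- get_calibration(name): a dict with "camera_matrix" (3x3 intrinsics, pixels), "k1" (the pictures are not rectified: a ray, as slopes to the right and down, at radius r is drawn at 1 + k1 r^2 times it, then the intrinsics apply), "rvec" (rotation vector, rad) and "tvec" (3), from world to camera coordinates, as OpenCV has them. Camera axes: x right, y down, z forward; pixel columns grow to the right and rows downward; lengths in mm; the calibration is good to about 2 mm. A picture is of the moment at which its call begins. get_calibration takes no time and is no camera call.
- workorder.finish_job(): hands the job in, once; it reports no verdict.
The state is a dict: "t": time; "q": joint angles; "dq": joint speeds; "effort": joint torques, N m; "tool_pos": TCP position; "tcp_rot": TCP orientation; "contact_force": force on the tool from outside, world axes, zero at the start; "torque": the same for the moment, N m; "gripper_width": finger opening in mm.
Only numpy, scipy, OpenCV 4.12 (cv2) and the standard library are available. Lean on these libraries where they do the work, as an engineer would, in place of code of your own. Each camera call takes 0.05 s, during which the arm holds its last target.

TASK

Get the nut-driver blade ready for casting a new handle onto it: first swing the hinged half of the metal mould fully shut by its black knob, so that the two halves meet edge to edge. Then take the blade out of the wooden stand by its socket head and lower its shank, upright, through the pour hole in the top of the mould without ever touching the mould with it, until the blue band is level with the mould's top face. Finish while still holding it there, motionless in the middle of the hole with an even gap all round - do not let go or put it down - and leave the other things on the bench where they are.

Things in the scene. Friction and masses are not known exactly. Their poses are not given: they have to be found in the camera images.
- mould: Aluminium split mould on a plywood board (170 x 124 x 12 mm) fixed to the bench. Origin on the bench below the pour hole's axis, z up. Fixed half: block 70 mm (x, -35 to 35) by 35 mm (y, -35 to 0), 100 mm high on the board. The hinged half mirrors it (y 0 to 35 when shut) and swings about an upright pin at x = +44, y = 0 mm. Shut, they form one block, its flat top 112 mm above the bench.
- mould_half (a joint): Opening angle of the hinged half, rad: 0 fully shut on its stop, edges flush; up to 1.75. It starts 0.75 to 1.35 open. Seen from above its free end swings clockwise about the pin as it opens, towards mould's +y. The hinge is a little stiff: the half stays where it is left, and about 1 N at the knob moves it.
- mould_hinge (a point): Point on the upright hinge pin, at the height of the knob's centre (95 mm above the bench); axes as mould.
- mould_knob (a point): Centre of the upright black cylindrical knob, 18 mm across, 42 mm tall, centre 95 mm above the bench, on an arm at the free end of the hinged half. It stands 115 mm from the hinge pin; with the mould shut it is at x = -70, y = +14 mm in mould's axes. It can be gripped from above or pushed, and does not turn on its own.
- mould_mouth (a point): Centre of the pour hole, in the plane of the mould's top face (112 mm above the bench); axes as mould, z up along the hole. With the mould shut the hole is 24 mm across, its rim bevelled, 20 mm long, and opens below into a handle-shaped cavity up to 33 mm across whose floor is 88 mm below the top face.
- nut_driver: The blade, steel, 151 mm long, 60 to 120 g, standing upright in the stand. Origin at the lower end of the shank, z along it towards the socket head. Shank 8 mm across, from 0 to 113 mm; short cone; round socket head 18 mm across and 30 mm tall (121 to 151 mm) at the top.
- socket_centre (a point): Centre of the blade's round socket head, the place to grip it from above, 136 mm above the lower end of the shank; z along the blade.
- blue_band (a point): Centre of the 6 mm wide blue band round the shank, 65 mm above its lower end (71 mm below socket_centre).
- shank_end (a point): Lower end of the shank, flat, 8 mm across, knurled above it.
- stand: Pine block fixed to the bench, 58 mm (x) by 118 mm (y) by 45 mm high, origin under its centre, with three holes 9.6 mm wide and 35 mm deep in a row along y, 38 mm apart. The blade stands in the middle hole, its lower end 10 mm above the bench.
- screw_tin: Grey metal tin, 64 mm across, 45 mm high; origin under its centre. Leave alone.
- tape_measure: Yellow and black tape measure, 37 x 84 x 68 mm, standing on its edge; origin under its centre. Leave alone.
- screwdriver: Yellow-handled screwdriver lying on the bench, 172 mm long, 22 mm thick; origin under its middle, handle towards its +y. Leave alone.

How it is judged (in metres and radians):
On the way, in this order (a step that is already met when the one before it is completed fails the run):
1. the hinged half is swung shut, edge to edge with the fixed half (value of joint mould_half below 0.03 rad), for 0.2 s.
2. the shank enters the pour hole of the closed mould from above (value of joint mould_half below 0.03 rad and horizontal distance between shank_end and mould_mouth below 0.008 m and z of shank_end in the frame of mould_mouth between -0.055 and -0.006 m), for 0.05 s.
At the end, for the whole second after the job is handed in: Mould shut (hinge under 0.03 rad); the gripper holds the blade free of the mould, still and upright within 0.08 rad; blue band within 6 mm of the top face's height and 4 mm of the hole's axis; shank end within 5 mm of the axis (value of joint mould_half below 0.03 rad and horizontal distance between blue_band and mould_mouth below 0.004 m and horizontal distance between shank_end and mould_mouth below 0.005 m and angle between nut_driver's own z axis and vertical below 0.08 rad and z of blue_band in the frame of mould_mouth between -0.006 and 0.006 m and contact force between the fingers and nut_driver above 1 N and contact force between nut_driver and mould below 0.1 N and linear speed of nut_driver below 0.02 m/s); the arm keeps its last pose, push and grip.
It fails at once if the blade touched the mould (contact force between nut_driver and mould above 0.3 N).
It fails at once if the screw tin was moved (distance of screw_tin from where it was at the start of the episode above 0.02 m).
It fails at once if the tape measure was moved (distance of tape_measure from where it was at the start of the episode above 0.02 m).
It fails at once if the screwdriver was moved (distance of screwdriver from where it was at the start of the episode above 0.02 m).
It also fails if it takes over 64 s, if anything falls off the work surface, if the arm or the gripper's body presses on something with over 40 N, if the wrist force passes 120 N, or if a joint passes its speed limit or range.

## Working session

There is one attempt and no reset: what is moved stays moved. The work goes in short steps, Python scripts to look and compute and a tool call to move; the robot and the scene stay as the last step left them, time stands still between calls to the robot, and variables do not carry over. Pictures are saved under pics/ and viewed, and the job is handed in when it is done.

Besides the shell and the picture viewer there is one more tool, called after "Call:" in YAML: its name, and indented under it one key for each argument. step_arm: Moves the arm, as the interface text tells. Its arguments: {"type":"object","properties":{"increments":{"type":"array","items":{"type":"number"}},"fingers":{"type":"number"},"grip_force":{"type":"number"}},"required":["increments"]}

```bash
mkdir -p pics; ls; python3 - <<'E'
from rig import env,camera,get_calibration
import cv2,numpy as np
for n in("side","top"):
    p,d=camera(n); cv2.imwrite(f"pics/{n}0.png",p[:,:,::-1]); np.savez(f"{n}0.npz",p=p,d=d); print(get_calibration(n))
print(env.get_obs())
E
```

```text
pics
{'camera_matrix': array([[410.90467506,   0.        , 282.68190746],
       [  0.        , 410.90467506, 217.93709425],
       [  0.        ,   0.        ,   1.        ]]), 'k1': -0.10893683281293763, 'rvec': array([ 1.97618709, -0.61060646,  0.37618861]), 'tvec': array([-399.70090988,  197.75363121, 1144.40310748])}
{'camera_matrix': array([[420.90703616,   0.        , 282.95858293],
       [  0.        , 420.90703616, 208.49985668],
       [  0.        ,   0.        ,   1.        ]]), 'k1': -0.025742706255943475, 'rvec': array([ 2.16350648, -2.19100303,  0.06630955]), 'tvec': array([ -39.36550356,  441.52095476, 1131.63629732])}
{'t': 0.1, 'q': array([ 1.14387462e+00,  2.45721079e-01,  1.55887000e+00, -2.52261742e-05,
        1.33871141e+00, -1.74114973e-01]), 'dq': array([-0.00079196, -0.00162741, -0.00532336, -0.00136375, -0.00224572,
       -0.00089942]), 'effort': array([-7.24431357e-04, -4.16920280e+01, -3.15525520e+01,  6.86562527e-02,
        3.10246996e-02, -3.42625162e-05]), 'tool_pos': array([162.3642764 , 628.84020048, 204.48225803]), 'tcp_rot': array([[-9.68215572e-01,  2.50116244e-01, -6.85646053e-04],
       [ 2.50117036e-01,  9.68214343e-01, -1.56653297e-03],
       [ 2.72036999e-04, -1.68823338e-03, -9.99998538e-01]]), 'contact_force': array([ 0.0539794 ,  0.42243407, -0.5527236 ]), 'torque': array([-0.01037196, -0.01143664,  0.01674098]), 'gripper_width': 94.17530703745646}
```

View pics/side0.png

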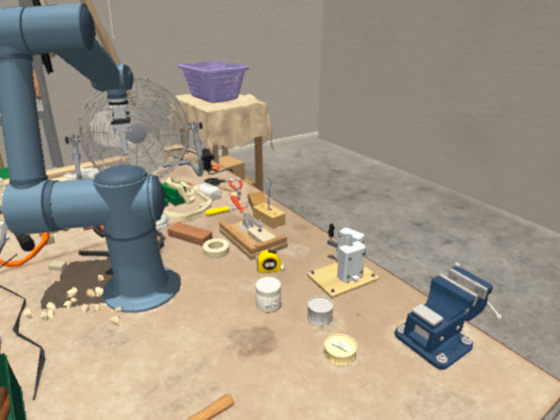

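View pics/top0.png

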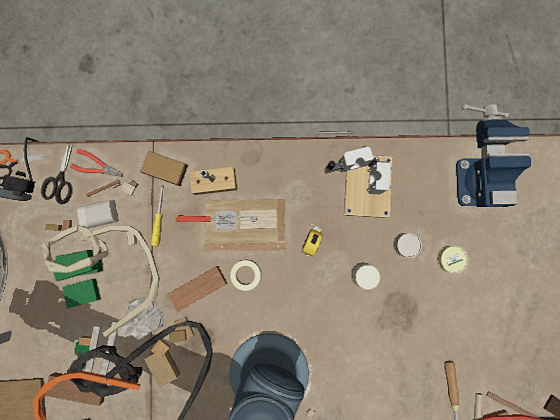

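```bash
cat > h.py <<'E'
import cv2,numpy as np
from rig import env,camera,get_calibration
def cal(n):
    c=get_calibration(n);K=c["camera_matrix"];R,_=cv2.Rodrigues(c["rvec"]);return K,c["k1"],R,np.array(c["tvec"]).ravel()
def ray(n,uv):
    K,k1,R,t=cal(n); uv=np.asarray(uv,float).reshape(-1,2)
    s=cv2.undistortPoints(uv.reshape(-1,1,2),K,np.array([k1,0,0,0.]),None,None,None).reshape(-1,2)
    d=np.c_[s,np.ones(len(s))]@R; return -R.T@t,d
def plane(n,uv,z):
    o,d=ray(n,uv); return o+d*((z-o[2])/d[:,2])[:,None]
def proj(n,X):
    K,k1,R,t=cal(n); return cv2.projectPoints(np.asarray(X,float).reshape(-1,1,3),R,t,K,np.array([k1,0,0,0.]))[0].reshape(-1,2)
def tri(uvs,uvt):
    A=np.zeros((3,3));b=np.zeros(3)
    for n,uv in(("side",uvs),("top",uvt)):
        o,d=ray(n,uv);d=d[0]/np.linalg.norm(d[0]);P=np.eye(3)-np.outer(d,d);A+=P;b+=P@o
    X=np.linalg.solve(A,b); return X
def crop(n,p,x0,y0,x1,y1,s,f):
    c=cv2.resize(p[y0:y1,x0:x1,::-1],None,fx=s,fy=s,interpolation=cv2.INTER_CUBIC)
    for x in range((x0+9)//10*10,x1,10):
        cv2.putText(c,str(x),(int((x-x0)*s),8),0,.3,(0,0,255)); cv2.line(c,(int((x-x0)*s),10),(int((x-x0)*s),14),(0,0,255))
    for y in range((y0+9)//10*10,y1,10):
        cv2.putText(c,str(y),(0,int((y-y0)*s)+4),0,.3,(0,0,255)); cv2.line(c,(20,int((y-y0)*s)),(24,int((y-y0)*s)),(0,0,255))
    cv2.imwrite("pics/"+f,c)
E
python3 - <<'E'
from h import *
t=np.load("top0.npz")["p"];s=np.load("side0.npz")["p"]
crop("top",t,320,135,400,225,6.5,"t_mould.png")
crop("top",t,180,155,250,200,8,"t_stand.png")
crop("side",s,300,215,390,300,6.5,"s_mould.png")
crop("side",s,240,170,300,235,8,"s_stand.png")
for n in("side","top"):print(n,ray(n,[280,210]))
E
```

```text
side (array([-196.13401536, -988.72551312,  701.76854886]), array([[ 0.50342212,  0.74304448, -0.44143723]]))
top (array([ 355.94971474,  -59.53838549, 1160.53698218]), array([[ 0.07062557,  0.01979581, -0.99733759]]))
```

View pics/t_mould.png

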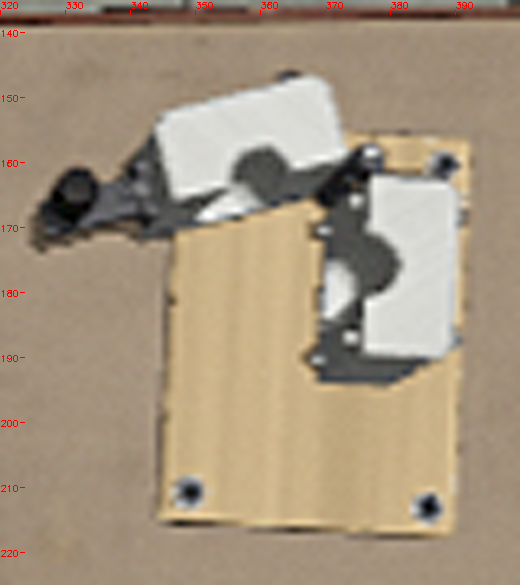

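View pics/t_stand.png

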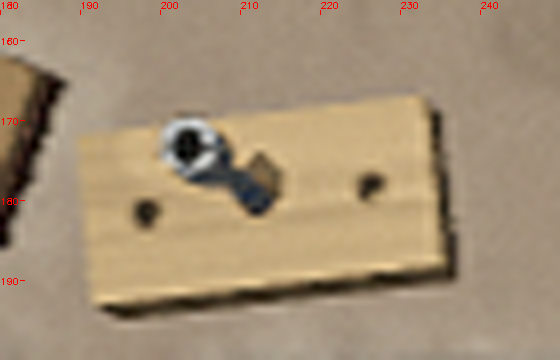

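View pics/s_mould.png

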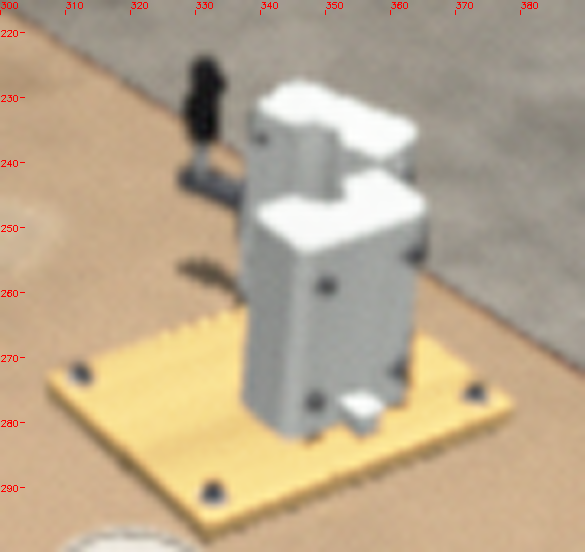

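View pics/s_stand.png

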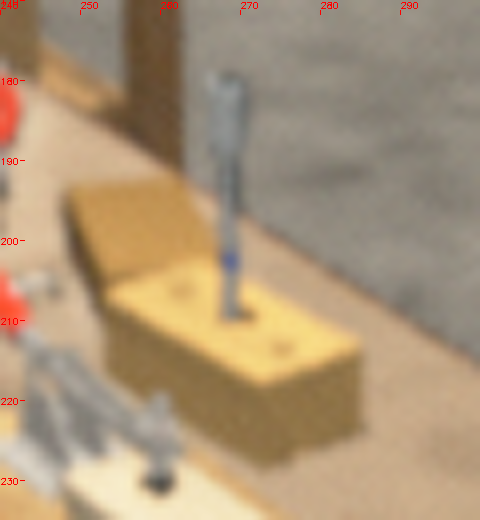

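```bash
cat >> h.py <<'E'
def rectify(n,p,z,x0,x1,y0,y1,s=4):
    # output: row 0 = x1 (up=+x), col 0 = y1 (left=+y), s px/mm
    H,W=int((x1-x0)*s),int((y1-y0)*s)
    r,c=np.mgrid[0:H,0:W]; X=np.c_[(x1-r/s).ravel(),(y1-c/s).ravel(),np.full(r.size,z)]
    m=proj(n,X).astype(np.float32).reshape(H,W,2)
    return cv2.remap(p,m[...,0],m[...,1],cv2.INTER_CUBIC)
E
python3 - <<'E'
from h import *
t=np.load("top0.npz")["p"];s=np.load("side0.npz")["p"]
print("board",plane("top",[[346,156],[391,156],[388.5,217],[344,215]],12))
print("stand top",plane("top",[[190,171.5],[232.3,166.8],[235,188.5],[191.5,192.5]],45))
print("holes",plane("top",[[197.5,181.5],[225.5,178.5]],45))
print("socket top T",plane("top",[[202.8,173]],161), "S",plane("side",[[267.5,180]],161),"tri",tri([267.5,180],[202.8,173]))
x=plane("top",[[375,175]],112)[0];print(x)
x0,y0=x[0]-150,x[1]-100
for n,p in(("top",t),("side",s)):
    r=rectify(n,p,112,x[0]-120,x[0]+80,x[1]-60,x[1]+140,3)
    g=cv2.cvtColor(r,cv2.COLOR_RGB2GRAY)
    m=((r.min(2)>205)).astype(np.uint8)
    cs,_=cv2.findContours(m,0,1)
    for c in cs:
        if cv2.contourArea(c)>1500:
            (cx,cy),wh,a=cv2.minAreaRect(c); b=cv2.boxPoints(((cx,cy),wh,a))
            print(n,"box",np.round(np.c_[x[0]+80-b[:,1]/3,x[1]+140-b[:,0]/3],1),np.array(wh)/3,a)
    cv2.imwrite(f"pics/r_{n}.png",r[:,:,::-1])
E
```

```text
board [[ 584.24151673 -220.58081215   12.        ]
 [ 582.56231747 -344.63535821   12.        ]
 [ 414.26403849 -332.46762996   12.        ]
 [ 421.31375166 -211.27896283   12.        ]]
stand top [[541.82004149 203.30296245  45.        ]
 [552.83207099  89.2835997   45.        ]
 [494.11479776  82.21206434  45.        ]
 [484.99656616 198.98202313  45.        ]]
holes [[514.43411749 182.9444808   45.        ]
 [521.43451801 107.62787347  45.        ]]
socket top T [[518.37476969 144.9952907  161.        ]] S [[517.73665623 142.94183947 161.        ]] tri [518.75612531 145.05347678 160.04864064]
[ 515.1030184 -278.1177074  112.       ]
top box [[ 481.2 -278.6]
 [ 548.3 -284. ]
 [ 545.7 -316.6]
 [ 478.6 -311.2]] [32.70496623 67.36956278] 4.590543270111084
top box [[ 574.  -200.2]
 [ 589.5 -266.2]
 [ 557.2 -273.7]
 [ 541.7 -207.8]] [33.20300802 67.75763957] 76.82013702392578
side box [[ 479.  -275.8]
 [ 550.2 -281.3]
 [ 547.1 -321.9]
 [ 475.8 -316.4]] [40.75140889 71.43000793] 4.39870548248291
side box [[ 576.1 -199.1]
 [ 593.  -269.4]
 [ 555.9 -278.3]
 [ 539.  -208.1]] [38.19327545 72.25872803] 76.47168731689453
```

```bash
cd pics; python3 -c "
import cv2,numpy as np
cv2.imwrite('r2.png',cv2.resize(np.hstack([cv2.imread('r_top.png'),cv2.imread('r_side.png')]),None,fx=.66,fy=.66))"
```

```text
(no output)
```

View pics/r2.png

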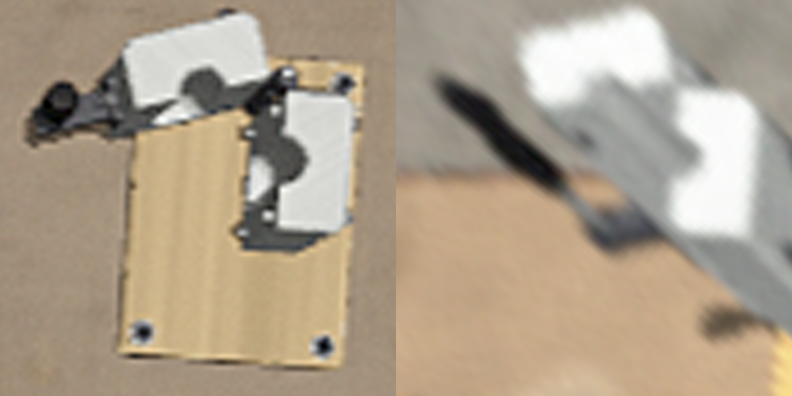

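```bash
python3 - <<'E'
from h import *
t=np.load("top0.npz")["p"];s=np.load("side0.npz")["p"]
print("knob top T",plane("top",[[331.5,164.5]],116),"S",plane("side",[[331,224.5]],116))
M=np.array([514.7,-280.6]);a=-0.080
u=np.array([np.cos(a),np.sin(a)]);v=np.array([-u[1],u[0]])
H=M+44*u
def knob(th):
    b=a-th; U=np.array([np.cos(b),np.sin(b)]);V=np.array([-U[1],U[0]]);return H-114*U+14*V
for th in (1.26,0): print(th,knob(th))
print("H",H, proj("top",[[*knob(1.26),116],[*knob(1.26),74]]),proj("side",[[*knob(1.26),116],[*knob(1.26),74]]))
E
```

```text
knob top T [[ 542.51088554 -169.18440605  116.        ]] S [[ 543.88516002 -171.23344954  116.        ]]
1.26 [ 546.11023857 -169.93646947]
0 [ 446.04268627 -261.05074753]
H [ 558.55927508 -284.11624653] [[331.76967734 163.0757568 ]
 [330.12766775 166.00023064]] [[331.28251425 224.13726793]
 [330.49143859 236.1809366 ]]
```

Call:
step_arm:
  increments: [2.5,-4,0,-0.12,2.0,-4,0,-0.12,1.8,-4,0,-0.12,1.8,-4,0,-0.12,1.8,-4,0,-0.12,1.8,-4,0,-0.12,1.8,-4,0,-0.12,1.8,-4,0,-0.12,1.8,-4,0,-0.12,1.8,-4,0,-0.12]
  fingers: 5
  grip_force: 15

```text
t: 0.93
tool_pos: [340.1, 250.9, 205.2]
tcp_rot: [[-0.112, 0.994, 0.0], [0.994, 0.112, 0.0], [-0.0, 0.0, -1.0]]
contact_force: [1.1, -0.4, 0.3]
gripper_width: 49.7
```

Call:
step_arm:
  increments: [1.9,-4,0,0,1.9,-4,0,0,1.9,-4,0,0,1.9,-4,0,0,1.9,-4,0,0,1.9,-4,0,0,1.9,-4,0,0,1.9,-4,0,0,1.9,-4,0,0,1.9,-4,0,0]

```text
t: 1.77
tool_pos: [519.0, -125.7, 205.0]
tcp_rot: [[-0.117, 0.993, -0.0], [0.993, 0.117, 0.0], [0.0, -0.0, -1.0]]
contact_force: [0.3, 0.7, 0.1]
gripper_width: 49.9
```

Call:
step_arm:
  increments: [0,0,0,0,0,0,0,0,0,0,0,0,0,0,0,0]

```text
t: 2.1
tool_pos: [518.3, -122.3, 205.2]
tcp_rot: [[-0.119, 0.993, -0.001], [0.993, 0.119, 0.0], [0.001, -0.001, -1.0]]
contact_force: [-0.7, 0.1, 0.7]
gripper_width: 50.1
```

Call:
step_arm:
  increments: [1.3,-2.4,-1,0,1.3,-2.4,-2,0,0,0,-2,0,0,0,-1.5,0,0,0,0,0,0,0,0,0,0,0,0,0]

```text
t: 2.68
tool_pos: [545.4, -170.9, 141.8]
tcp_rot: [[-0.119, 0.993, 0.002], [0.993, 0.119, -0.001], [-0.001, 0.002, -1.0]]
contact_force: [-0.3, -0.1, 0.3]
gripper_width: 50.1
```

```bash
python3 - <<'E'
from h import *
t,_=camera("top");s,_=camera("side")
crop("top",t,300,135,400,225,5,"a_t.png")
crop("side",s,290,180,390,290,5,"a_s.png")
o=env.get_obs();print(o["tool_pos"],proj("top",[o["tool_pos"]]))
E
```

```text
[ 545.66554734 -171.3700397   142.22423185] [[333.45336455 161.30088946]]
```

View pics/a_t.png

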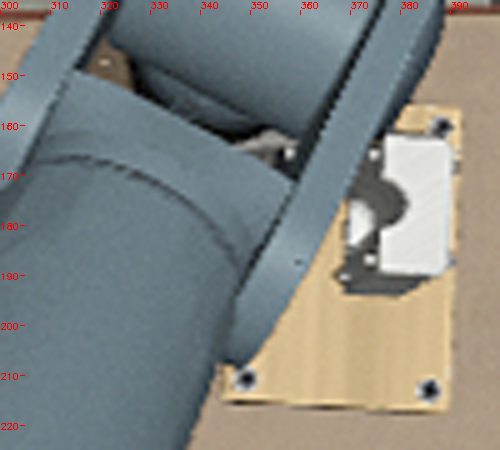

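View pics/a_s.png

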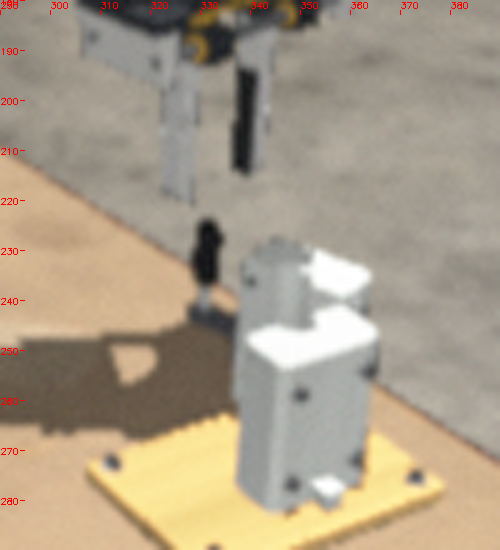

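Call:
step_arm:
  increments: [0,0,-1.5,0,0,0,-1.5,0,0,0,-1.5,0,0,0,-1.5,0,0,0,0,0,0,0,0,0]

```text
t: 3.28
tool_pos: [544.9, -171.4, 80.9]
tcp_rot: [[-0.118, 0.993, -0.0], [0.993, 0.118, 0.0], [0.0, -0.0, -1.0]]
contact_force: [-0.4, -0.6, 0.0]
gripper_width: 49.8
```

Call:
step_arm:
  increments: [0,0,0,0,0,0,0,0,0,0,0,0,0,0,0,0,0,0,0,0,0,0,0,0]
  fingers: 0
  grip_force: 20

```text
t: 3.78
tool_pos: [545.2, -171.7, 81.0]
tcp_rot: [[-0.118, 0.993, 0.001], [0.993, 0.118, -0.0], [-0.0, 0.001, -1.0]]
contact_force: [0.6, -0.4, 1.6]
gripper_width: 17.6
```

```bash
python3 - <<'E'
import numpy as np
a=np.radians(96.8)+np.arange(21)*0.0625
P=np.c_[55.86+11.5*np.cos(a),-28.41+11.5*np.sin(a)]
P=np.round(P-P[0],2); print(np.round(np.diff(P,axis=0),2).tolist(),P[-1],np.degrees(a[-1]))
E
```

```text
[[-0.71, -0.11], [-0.7, -0.15], [-0.69, -0.19], [-0.68, -0.24], [-0.66, -0.28], [-0.65, -0.32], [-0.62, -0.36], [-0.6, -0.4], [-0.57, -0.44], [-0.54, -0.47], [-0.52, -0.5], [-0.48, -0.53], [-0.45, -0.56], [-0.41, -0.59], [-0.37, -0.62], [-0.33, -0.64], [-0.3, -0.65], [-0.25, -0.67], [-0.21, -0.69], [-0.16, -0.7]] [-9.9  -9.11] 168.4197243913529
```

Call:
step_arm:
  increments: [-0.71,-0.11,0,0.0625,-0.7,-0.15,0,0.0625,-0.69,-0.19,0,0.0625,-0.68,-0.24,0,0.0625,-0.66,-0.28,0,0.0625,-0.65,-0.32,0,0.0625,-0.62,-0.36,0,0.0625,-0.6,-0.4,0,0.0625,-0.57,-0.44,0,0.0625,-0.54,-0.47,0,0.0625]

```text
t: 4.62
tool_pos: [481.8, -202.6, 81.1]
tcp_rot: [[-0.679, 0.734, 0.004], [0.734, 0.679, -0.003], [-0.005, 0.001, -1.0]]
contact_force: [6.1, -3.8, -4.2]
gripper_width: 17.3
```

Call:
step_arm:
  increments: [-0.52,-0.5,0,0.0625,-0.48,-0.53,0,0.0625,-0.45,-0.56,0,0.0625,-0.41,-0.59,0,0.0625,-0.37,-0.62,0,0.0625,-0.33,-0.64,0,0.0625,-0.3,-0.65,0,0.0625,-0.25,-0.67,0,0.0625,0,0,0,0,0,0,0,0]

```text
t: 5.45
tool_pos: [452.5, -250.6, 81.1]
tcp_rot: [[-0.946, 0.323, 0.008], [0.323, 0.946, -0.004], [-0.009, -0.001, -1.0]]
contact_force: [11.4, -4.0, -8.2]
gripper_width: 17.6
```

Call:
step_arm:
  increments: [0.1,-0.35,0,0.03,0.05,-0.35,0,0.03,0,-0.35,0,0.03,0,-0.35,0,0.03,0,0,0,0,0,0,0,0]

```text
t: 5.95
tool_pos: [450.1, -261.0, 80.9]
tcp_rot: [[-0.978, 0.206, -0.003], [0.206, 0.978, 0.005], [0.004, 0.004, -1.0]]
contact_force: [-5.3, 7.5, 10.0]
gripper_width: 17.7
```

```bash
cat > look.py <<'E'
import sys
from h import *
k=sys.argv[1]
t,_=camera("top");s,_=camera("side"); np.savez(f"{k}.npz",t=t,s=s)
a=[int(x) for x in sys.argv[2].split(",")];b=[int(x) for x in sys.argv[3].split(",")]
crop("top",t,*a,"tmp_t.png");crop("side",s,*b,"tmp_s.png")
A=cv2.imread("pics/tmp_t.png");B=cv2.imread("pics/tmp_s.png")
h=max(A.shape[0],B.shape[0]);pad=lambda i:cv2.copyMakeBorder(i,0,h-i.shape[0],0,0,0)
o=np.hstack([pad(A),pad(B)]);f=min(1,800/o.shape[1],600/o.shape[0])
cv2.imwrite(f"pics/{k}.png",cv2.resize(o,None,fx=f,fy=f))
o=env.get_obs();print(o["t"],o["tool_pos"],o["contact_force"],o["gripper_width"])
E
python3 look.py b1 320,135,400,225,5 300,180,380,290,5
```

```text
6.05 [ 450.09215508 -261.00293656   80.91464522] [-5.59572607  7.43759096  9.12610436] 17.066135443052996
```

View pics/b1.png

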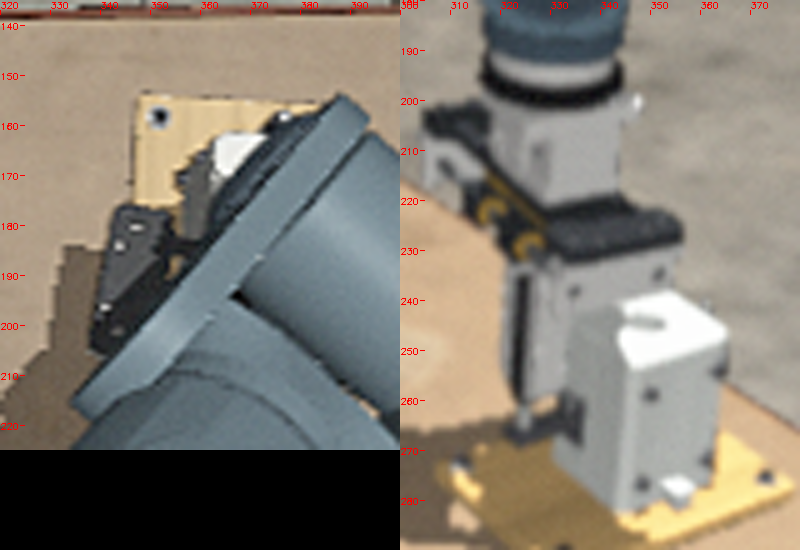

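Call:
step_arm:
  increments: [-0.05,-0.2,0,0,0,-0.2,0,0,0,0,0,0,0,0,0,0]

```text
t: 6.38
tool_pos: [450.1, -261.1, 80.8]
tcp_rot: [[-0.978, 0.207, -0.003], [0.207, 0.978, 0.013], [0.006, 0.012, -1.0]]
contact_force: [-2.4, 21.6, 15.7]
gripper_width: 17.7
```

Call:
step_arm:
  increments: [0,0.2,0,0,0,0,0,0]

```text
t: 6.55
tool_pos: [450.1, -261.0, 80.8]
tcp_rot: [[-0.979, 0.206, -0.003], [0.206, 0.979, 0.008], [0.004, 0.007, -1.0]]
contact_force: [-3.4, 13.7, 11.9]
gripper_width: 17.5
```

Call:
step_arm:
  increments: [0,0,0,0,0,0,0,0,0,0,0,0,0,0,0,0,0,0,0,0]
  fingers: 5

```text
t: 6.97
tool_pos: [450.5, -265.1, 80.4]
tcp_rot: [[-0.978, 0.207, 0.0], [0.207, 0.978, -0.0], [-0.0, -0.0, -1.0]]
contact_force: [0.1, 0.5, -0.0]
gripper_width: 47.4
```

Call:
step_arm:
  increments: [0,0,1,0,0,0,2,0,0,0,3,0,0,0,3,0,0,0,3,0,0,0.5,2,0,0,3,0,0,0,4,0,0,0,4,0,0,0,4,0,0]

```text
t: 7.8
tool_pos: [450.3, -108.7, 221.5]
tcp_rot: [[-0.978, 0.208, 0.001], [0.208, 0.978, -0.001], [-0.001, -0.0, -1.0]]
contact_force: [-0.3, 0.2, 1.0]
gripper_width: 50.1
```

```bash
python3 look.py b2 320,135,400,225,6 300,200,380,290,6
```

```text
7.9 [ 450.33191531 -105.74176013  221.18556272] [ 0.28617714 -0.09341436 -0.2706733 ] 50.01625338633324
```

View pics/b2.png

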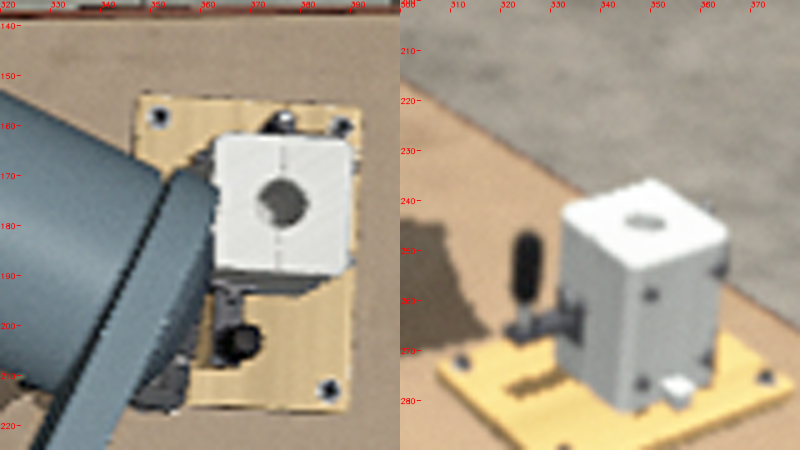

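```bash
python3 - <<'E'
from h import *
f=np.load("b2.npz")
x=np.array([514.7,-280.6])
for n,k in(("top","t"),("side","s")):
    r=rectify(n,f[k],112,x[0]-60,x[0]+60,x[1]-60,x[1]+60,4)
    for thr in (170,190,205):
        m=((r.min(2)>thr)&(np.ptp(r,axis=2)<25)).astype(np.uint8)
        cs,hi=cv2.findContours(m,cv2.RETR_CCOMP,1)
        for c,h in zip(cs,hi[0]):
            A=cv2.contourArea(c)/16
            if A>100:
                (cx,cy),wh,a=cv2.minAreaRect(c);mo=cv2.moments(c);gx,gy=mo['m10']/mo['m00'],mo['m01']/mo['m00']
                print(n,thr,"inner" if h[3]>=0 else "outer",round(A),"rectc",np.round([x[0]+60-cy/4,x[1]+60-cx/4],1),"cent",np.round([x[0]+60-gy/4,x[1]+60-gx/4],1),np.round(np.array(wh)/4,1),round(a,1))
    cv2.imwrite(f"pics/m_{n}.png",r[:,:,::-1])
A,B=cv2.imread("pics/m_top.png"),cv2.imread("pics/m_side.png");cv2.imwrite("pics/m.png",cv2.resize(np.hstack([A,B]),(800,400)))
E
```

```text
top 170 outer 4567 rectc [ 514.7 -280.5] cent [ 514.7 -281.1] [70.5 69.3] 4.6
top 170 inner 482 rectc [ 515.2 -281.7] cent [ 515.  -281.4] [25.8 23.5] 62.4
top 190 outer 4450 rectc [ 514.7 -280.6] cent [ 514.7 -281.1] [69.7 68.5] 4.5
top 190 inner 534 rectc [ 515.2 -281.6] cent [ 515.  -281.2] [26.7 25. ] 63.4
top 205 outer 4315 rectc [ 514.5 -280.4] cent [ 514.8 -281. ] [68.  68.1] 3.3
top 205 inner 610 rectc [ 514.7 -280.5] cent [ 514.7 -280.6] [27.8 27. ] 45.0
side 170 outer 6101 rectc [ 505.4 -292.4] cent [ 513.1 -284.4] [102.   95.4] 3.5
side 190 outer 5509 rectc [ 514.2 -282.4] cent [ 514.1 -282.7] [78.8 74.8] 4.4
side 190 inner 192 rectc [ 514.7 -282.1] cent [ 514.8 -282.4] [11.3 20.4] 50.0
side 205 outer 5225 rectc [ 514.2 -282.2] cent [ 514.  -282.4] [76.1 72.8] 4.5
side 205 inner 277 rectc [ 514.7 -282. ] cent [ 514.6 -282.2] [15.2 22.1] 51.3
```

View pics/m.png

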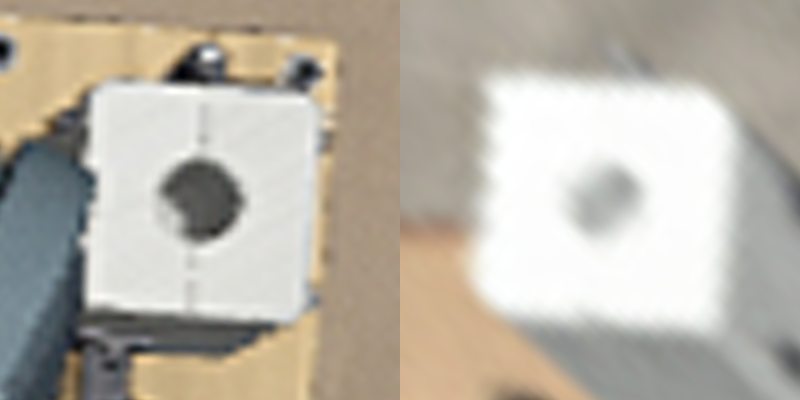

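Call:
step_arm:
  increments: [1,3.5,0,0,1,3.5,0,0,1,3.5,0,0,1,3.5,0,0,1,3.5,0,0,1,3.5,0,0,0.8,4,0,0,0,0,0,0,0,0,0,0,0,0,0,0]

```text
t: 8.73
tool_pos: [518.8, 139.5, 220.7]
tcp_rot: [[-0.978, 0.207, 0.0], [0.207, 0.978, -0.001], [-0.0, -0.001, -1.0]]
contact_force: [0.4, -1.0, 0.3]
gripper_width: 50.2
```

```bash
python3 look.py c1 170,130,270,220,5 230,120,320,235,5
```

```text
8.8333 [518.69433534 138.77640286 220.64039446] [-0.17637728  0.03354507 -0.3919933 ] 49.95770225864563
```

View pics/c1.png

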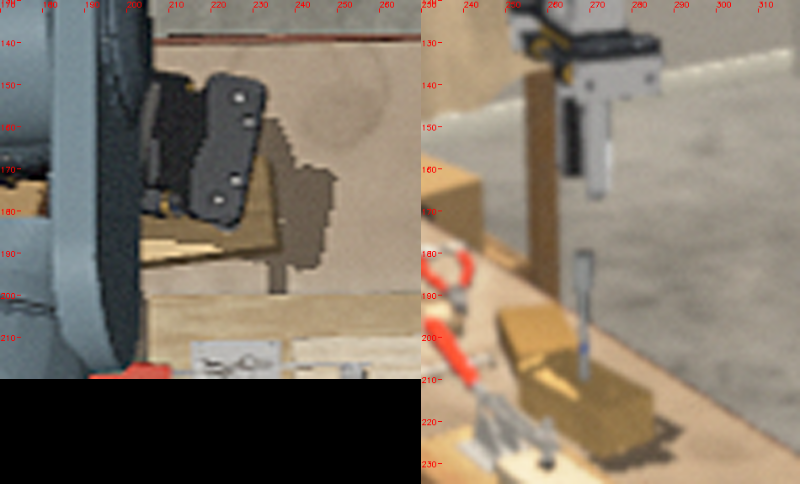

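Call:
step_arm:
  increments: [0,0.55,-1,0,0,0,-1.5,0,0,0,-1.5,0,0,0,-1.5,0,0,0,-1.5,0,0,0,-1.5,0,0,0,-0.85,0,0,0,0,0,0,0,0,0]

```text
t: 9.58
tool_pos: [518.3, 145.3, 126.6]
tcp_rot: [[-0.978, 0.207, -0.001], [0.207, 0.978, -0.0], [0.001, -0.0, -1.0]]
contact_force: [0.7, -0.5, 0.7]
gripper_width: 50.0
```

```bash
python3 look.py c2 170,130,270,220,5 245,150,305,235,7
```

```text
9.6833 [519.23941549 145.55817823 127.88865863] [ 0.01911747 -0.15017772  0.36914577] 50.10017038716901
```

View pics/c2.png

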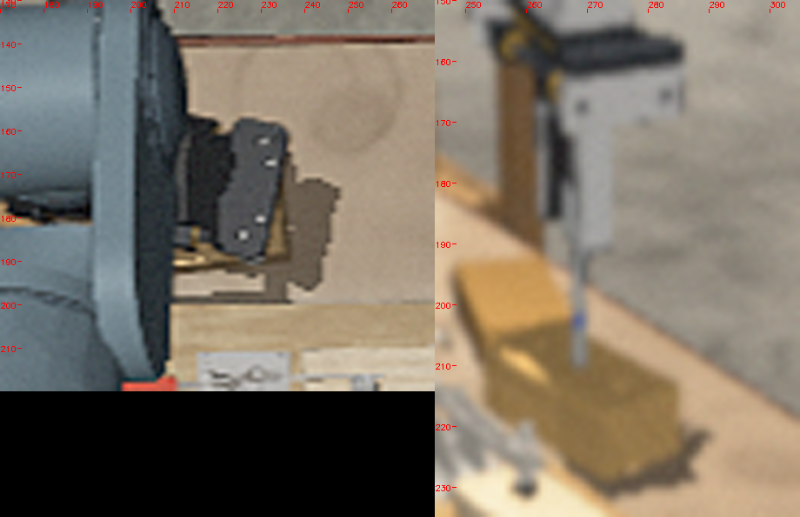

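Call:
step_arm:
  increments: [0,0,0,0,0,0,0,0,0,0,0,0,0,0,0,0,0,0,0,0,0,0,0,0,0,0,0,0]
  fingers: 0
  grip_force: 35

```text
t: 10.27
tool_pos: [518.7, 145.7, 127.1]
tcp_rot: [[-0.978, 0.206, 0.0], [0.206, 0.978, -0.0], [-0.0, 0.0, -1.0]]
contact_force: [-1.3, -0.7, 0.6]
gripper_width: 17.4
```

```bash
python3 look.py c3 170,130,270,220,5 245,150,305,235,7
```

```text
10.3667 [518.65685817 145.73205943 127.10835417] [-0.27565355  0.71369823  1.30772414] 17.304005090192227
```

View pics/c3.png

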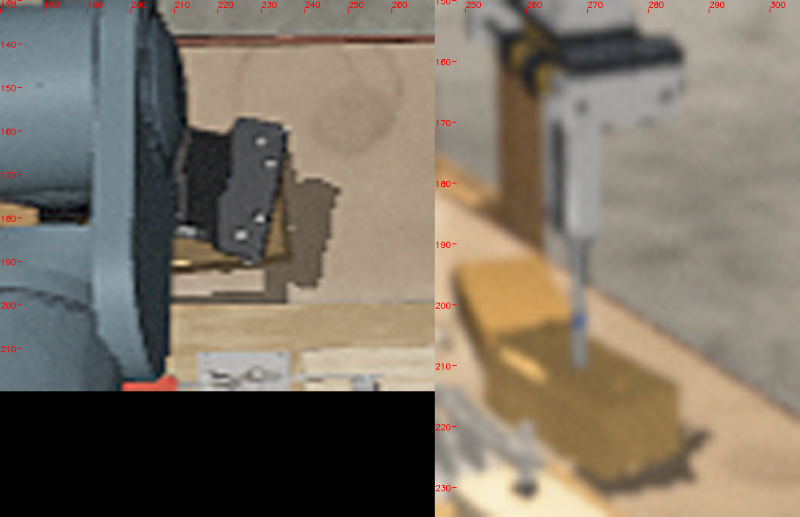

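Call:
step_arm:
  increments: [0,0,0.5,0,0,0,1,0,0,0,1.5,0,0,0,2,0,0,0,2,0,0,0,2,0,0,0,2,0,0,0,2,0,0,0,1.5,0,0,0,0.5,0]

```text
t: 11.2
tool_pos: [519.7, 145.9, 280.9]
tcp_rot: [[-0.979, 0.206, 0.005], [0.206, 0.979, 0.0], [-0.005, 0.001, -1.0]]
contact_force: [-0.3, 0.2, -0.1]
gripper_width: 17.4
```

Call:
step_arm:
  increments: [0,0,0,0,0,0,0,0,0,0,0,0]

```text
t: 11.45
tool_pos: [517.8, 145.7, 275.6]
tcp_rot: [[-0.978, 0.206, -0.002], [0.206, 0.978, -0.0], [0.002, -0.001, -1.0]]
contact_force: [0.2, -0.5, -1.5]
gripper_width: 17.5
```

```bash
python3 look.py c4 170,130,270,220,5 245,110,305,205,6
```

```text
11.55 [517.87740871 145.63814588 275.49618896] [-0.35369983 -0.37013941 -0.83392438] 17.57334808744862
```

View pics/c4.png

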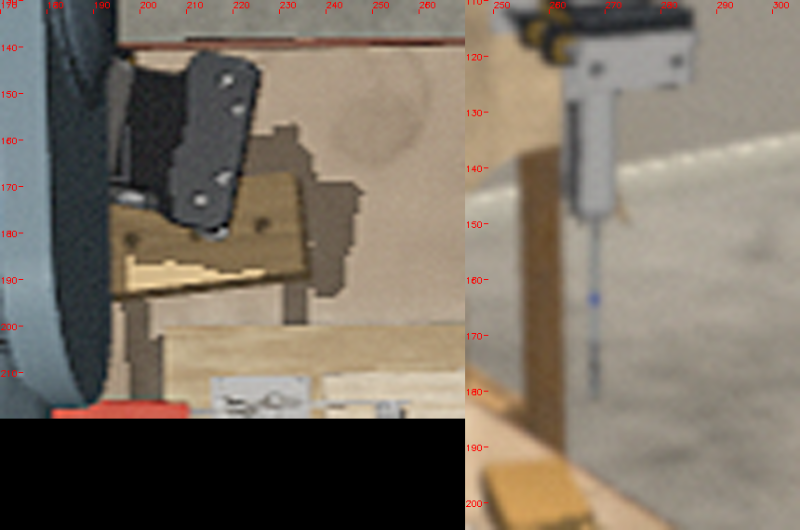

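```bash
python3 - <<'E'
from h import *
o=np.array([517.9,145.6])
print(proj("side",[[*o,158.5],[*o,223.5]]))
s=np.load("c4.npz")["s"].astype(int)
b=s[...,2]-s[...,0]; r,c=np.nonzero((b[140:190,255:285]>35)); w=b[140:190,255:285][r,c]
print("band",np.average(c,weights=w)+255,np.average(r,weights=w)+140)
for row in range(152,183,3):
    g=s[row,258:278].sum(1)/3; d=np.clip(np.median(g)-g,0,None);d[d<12]=0
    print(row,np.round(np.sum(d*np.arange(258,278))/max(d.sum(),1),2),g[6:13].astype(int))
E
```

```text
[[267.14068212 180.41693413]
 [266.8871217  162.86000685]]
band 268.0 163.0
152 260.81 [165 166 162 147 128 148 158]
155 260.38 [165 164 161 148 140 157 163]
158 260.34 [157 160 157 142 143 154 159]
161 260.36 [162 163 158 143 139 152 160]
164 260.63 [146 148 147 134 126 147 157]
167 259.77 [149 151 150 144 143 149 153]
170 259.8 [143 145 145 139 138 146 150]
173 260.92 [141 143 139 124 117 139 148]
176 261.03 [144 146 138 119 106 130 143]
179 260.68 [135 140 137 123 117 129 139]
182 259.86 [133 133 133 134 134 135 137]
```

Call:
step_arm:
  increments: [0,-1,0,0,0,-2,0,0,0,-3,0,0,0,-3,0,0,0,-3,0,0,0,-3,0,0,0,-3,0,0,0,-3,0,0,0,-3,0,0,0,-3,0,0]

```text
t: 12.38
tool_pos: [517.8, -126.3, 276.5]
tcp_rot: [[-0.978, 0.207, -0.001], [0.207, 0.978, 0.0], [0.001, 0.0, -1.0]]
contact_force: [0.5, -0.6, -1.0]
gripper_width: 17.7
```

Call:
step_arm:
  increments: [0,-3,0,0,0,-3,0,0,0,-3,0,0,-0.3,-2.5,0,0,0,-2,0,0,0,-1,0,0,0,-0.5,0,0,0,0,0,0,0,0,0,0,0,0,0,0]

```text
t: 13.22
tool_pos: [515.7, -273.3, 276.9]
tcp_rot: [[-0.979, 0.205, -0.0], [0.205, 0.979, 0.0], [0.0, 0.0, -1.0]]
contact_force: [-0.1, 0.5, -0.0]
gripper_width: 17.4
```

Call:
step_arm:
  increments: [0,0,0,0,0,0,0,0]

```text
t: 13.38
tool_pos: [515.7, -273.5, 277.1]
tcp_rot: [[-0.979, 0.205, 0.0], [0.205, 0.979, -0.0], [-0.0, -0.0, -1.0]]
contact_force: [-0.0, 0.1, -0.5]
gripper_width: 17.6
```

Shift to above the mouth and lower to shank end ≈ 20 mm above the face.

Call:
step_arm:
  increments: [-0.1,-0.32,0,0,0,-0.32,-1,0,0,0,-1,0,0,0,-0.5,0,0,0,0,0,0,0,0,0,0,0,0,0]

```text
t: 13.97
tool_pos: [514.6, -280.7, 252.0]
tcp_rot: [[-0.978, 0.206, 0.0], [0.206, 0.978, -0.0], [-0.0, -0.0, -1.0]]
contact_force: [-0.2, -0.1, -1.0]
gripper_width: 17.4
```

```bash
python3 look.py d1 320,135,400,225,5 320,160,380,280,6
```

```text
14.0667 [ 514.78894025 -280.81940688  252.46969145] [ 0.97380246  0.68080401 -0.19605777] 17.432353676093268
```

View pics/d1.png

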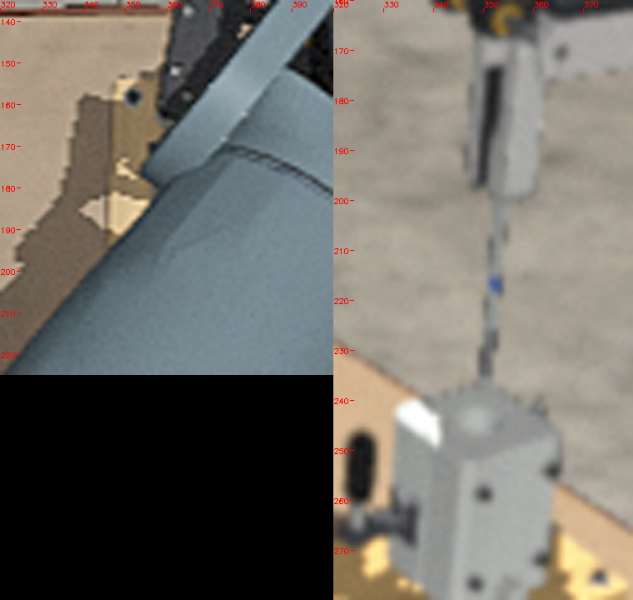

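```bash
cat > meas.py <<'E'
import sys
from h import *
s=np.load(sys.argv[1])["s"].astype(float); r0,r1=int(sys.argv[2]),int(sys.argv[3])
tp=np.array([float(x) for x in sys.argv[4].split(",")])
ze=tp[2]+19-136
for row in range(r0,r1,3):
    g=s[row:row+3].mean(0).mean(1); 
    zs=np.linspace(ze,ze+136,400); P=proj("side",np.c_[np.full(400,tp[0]),np.full(400,tp[1]),zs]); i=np.argmin(abs(P[:,1]-row-1)); e=P[i,0]
    c=np.arange(int(e)-6,int(e)+9); gg=g[c]; bg=np.interp(c,[c[0],c[-1]],[gg[:3].mean(),gg[-3:].mean()])
    d=np.clip(bg-gg-3,0,None); k=np.argmax(d); w=slice(max(k-2,0),k+3)
    print(row+1,"z",round(zs[i]),"exp",round(e,2),"meas",round((d[w]*c[w]).sum()/max(d[w].sum(),.1),2),round(d[w].sum()))
b=s[...,2]-s[...,0]; m=b[r0:r1,330:380]; yy,xx=np.nonzero(m>30); w=m[yy,xx]
if len(w): print("band",np.average(xx,weights=w)+330,np.average(yy,weights=w)+r0,len(w))
print("exp end,band",proj("side",[[*tp[:2],ze],[*tp[:2],ze+65]]),"hole",proj("side",[[514.7,-280,112],[514.7,-270,112],[524.7,-280,112]]))
E
python3 meas.py d1 201 237 514.7,-280.75,252.3
```

```text
Traceback (most recent call last):
  File "meas.py", line 3, in <module>
    s=np.load(sys.argv[1])["s"].astype(float); r0,r1=int(sys.argv[2]),int(sys.argv[3])
      ~~~~~~~^^^^^^^^^^^^^
FileNotFoundError: [Errno 2] No such file or directory: 'd1'
```

```bash
python3 meas.py d1.npz 201 237 514.7,-280.75,252.3
```

```text
202 z 241 exp 352.08 meas 352.14 15
205 z 232 exp 351.82 meas 353.23 52
208 z 224 exp 351.56 meas 351.44 87
211 z 214 exp 351.29 meas 351.16 75
214 z 206 exp 351.03 meas 351.79 54
217 z 196 exp 350.76 meas 352.25 118
220 z 187 exp 350.49 meas 350.46 81
223 z 178 exp 350.22 meas 350.6 61
226 z 169 exp 349.96 meas 351.19 115
229 z 160 exp 349.7 meas 350.6 171
232 z 150 exp 349.42 meas 349.88 175
235 z 140 exp 349.15 meas 349.77 117
band 351.7934426229508 216.25245901639343 6
exp end,band [[349.00892407 236.60354317]
 [350.87422139 215.71950846]] hole [[348.1736112  243.70776809]
 [345.76793939 242.20364865]
 [350.80470038 242.67633671]]
```

Call:
step_arm:
  increments: [0,0.05,-0.3,0,0,0,-0.6,0,0,0,-0.6,0,0,0,-0.6,0,0,0,-0.6,0,0,0,-0.3,0,0,0,0,0,0,0,0,0]

```text
t: 14.73
tool_pos: [514.5, -280.1, 221.7]
tcp_rot: [[-0.978, 0.206, -0.0], [0.206, 0.978, 0.0], [0.0, 0.0, -1.0]]
contact_force: [-0.0, 0.2, -0.4]
gripper_width: 17.2
```

```bash
python3 look.py d2 330,135,340,145,1 325,205,380,265,10
```

```text
14.8333 [ 514.731047   -280.33215329  222.33244249] [ 0.08647608 -0.16683775 -1.28728365] 17.24099101843662
```

View pics/d2.png

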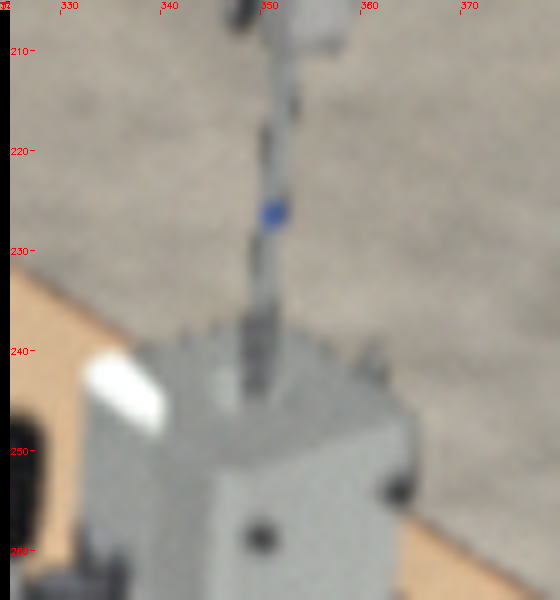

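```bash
python3 - <<'E'
import numpy as np,cv2
o=[]
for k in("b2","d1","d2"):
    s=np.load(k+".npz")["s"][230:258,330:370,::-1]
    g=cv2.resize(s,None,fx=6.5,fy=13,interpolation=cv2.INTER_CUBIC).astype(float)
    lo,hi=(130,255) if k=="b2" else (90,190)
    g=np.clip((g-lo)*255/(hi-lo),0,255).astype(np.uint8)
    for c in range(330,370,5):cv2.putText(g,str(c),(int((c-330+.5)*6.5),8),0,.28,(0,0,255));cv2.line(g,(int((c-330+.5)*6.5),10),(int((c-330+.5)*6.5),16),(0,0,255))
    for r in range(230,258,5):cv2.putText(g,str(r),(0,int((r-230+.5)*13)+3),0,.28,(0,0,255))
    o.append(g)
cv2.imwrite("pics/cmp.png",np.hstack(o))
E
```

```text
(no output)
```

View pics/cmp.png

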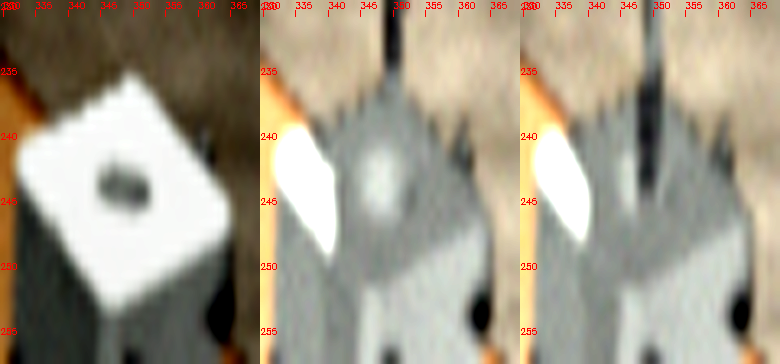

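```bash
python3 meas.py d2.npz 210 246 514.7,-280.25,222.2; python3 - <<'E'
from h import *
s=np.load("d2.npz")["s"].astype(int).mean(2)
for r in range(234,248): print(r,s[r,341:357].astype(int))
s=np.load("b2.npz")["s"].astype(int).mean(2)
for r in range(238,250): print(r,s[r,341:357].astype(int))
E
```

```text
211 z 214 exp 351.16 meas 351.45 55
214 z 205 exp 350.9 meas 352.27 55
217 z 196 exp 350.63 meas 350.61 52
220 z 187 exp 350.36 meas 350.42 77
223 z 178 exp 350.1 meas 351.24 72
226 z 169 exp 349.83 meas 351.08 126
229 z 159 exp 349.56 meas 349.56 70
232 z 150 exp 349.3 meas 349.64 58
235 z 140 exp 349.03 meas 350.19 106
238 z 130 exp 348.75 meas 349.36 163
241 z 121 exp 348.48 meas 349.3 118
244 z 111 exp 348.22 meas 349.05 54
band 350.6513409961686 226.14942528735634 5
exp end,band [[348.04523283 245.82560182]
 [349.8782657  225.45764813]] hole [[348.1736112  243.70776809]
 [345.76793939 242.20364865]
 [350.80470038 242.67633671]]
234 [158 160 159 160 159 163 168 161 145 142 142 161 170 167 171 171]
235 [162 163 160 162 159 160 157 151 135 130 124 157 173 170 168 171]
236 [163 162 162 161 154 154 148 125 116 114 116 154 165 167 173 172]
237 [162 154 158 156 140 147 140 109 101 103 113 145 153 158 166 170]
238 [154 141 151 150 141 148 142 111 104 109 116 143 143 142 153 154]
239 [149 138 147 151 151 149 144 111  99 107 118 144 147 144 144 135]
240 [147 147 146 151 151 152 145 109  9
[... 660 characters left out ...]

240 [252 252 253 253 253 253 253 253 253 253 253 253 253 253 252 241]
241 [253 252 252 252 252 251 249 252 253 253 253 253 253 252 252 251]
242 [252 252 252 250 243 236 226 234 238 242 246 249 252 252 251 251]
243 [252 252 252 242 213 200 186 192 199 204 212 230 248 252 251 252]
244 [252 252 251 238 196 177 177 179 176 173 168 183 235 251 252 251]
245 [251 252 251 245 231 212 200 198 191 182 178 192 234 251 252 251]
246 [250 252 252 250 249 246 244 239 234 227 233 242 249 252 252 252]
247 [251 251 251 252 252 252 251 250 250 249 251 252 252 252 252 252]
248 [249 251 251 252 252 252 252 252 252 252 252 252 252 252 252 252]
249 [233 247 251 251 251 251 251 251 251 251 252 252 252 252 252 251]
```

Call:
step_arm:
  increments: [-0.1,0.08,0,0,0,0,0,0,0,0,-0.4,0,0,0,-0.6,0,0,0,-0.6,0,0,0,-0.6,0,0,0,-0.6,0,0,0,-0.3,0,0,0,0,0,0,0,0,0]

```text
t: 15.67
tool_pos: [513.5, -279.3, 190.7]
tcp_rot: [[-0.978, 0.206, -0.0], [0.206, 0.978, 0.0], [0.0, 0.0, -1.0]]
contact_force: [0.0, 0.3, -1.3]
gripper_width: 17.4
```

Call:
step_arm:
  increments: [0,0,-0.4,0,0,0,-0.6,0,0,0,-0.6,0,0,0,-0.5,0,0,0,-0.3,0,0,0,-0.15,0,0,0,0,0,0,0,0,0,0,0,0,0,0]

```text
invalid input at $.increments: expected a multiple of 4 numbers
```

Call:
step_arm:
  increments: [0,0,-0.4,0,0,0,-0.6,0,0,0,-0.6,0,0,0,-0.5,0,0,0,-0.3,0,0,0,-0.2,0,0,0,0,0,0,0,0,0,0,0,0,0]

```text
t: 16.42
tool_pos: [513.7, -279.5, 165.3]
tcp_rot: [[-0.978, 0.206, 0.0], [0.206, 0.978, -0.0], [-0.0, -0.0, -1.0]]
contact_force: [0.1, -0.7, -0.8]
gripper_width: 17.4
```

```bash
python3 look.py d3 330,135,340,145,1 325,205,380,265,10; python3 - <<'E'
from h import *
S=np.load("d3.npz")["s"].astype(int);s=S.mean(2)
for r in range(232,250): print(r,s[r,341:357].astype(int),(S[r,341:357,2]-S[r,341:357,0]).max())
print(proj("side",[[513.7,-279.5,112],[513.7,-279.5,115],[513.7,-279.5,147]]))
E
```

```text
16.5167 [ 513.73688835 -279.52283728  165.32499489] [ 0.70401214  1.11427137 -0.92167963] 17.34444068407032
232 [159 161 163 165 165 171 169 165 147 138 125 158 167 164 165 164] -2
233 [158 159 161 161 163 169 169 160 143 139 126 156 168 165 165 167] -2
234 [156 160 162 161 161 163 157 137 139 144 147 164 170 168 169 171] -1
235 [161 162 162 163 161 158 146 116 134 151 158 166 170 168 168 171] -1
236 [162 161 162 160 152 154 141 116 138 142 142 157 164 166 173 172] 0
237 [160 159 157 155 140 146 143 127 141 141 131 146 150 160 163 169] 1
238 [153 141 148 153 141 147 145 135 145 144 143 144 141 144 157 155] 1
239 [148 138 148 151 149 150 148 137 146 150 148 149 145 141 143 137] 2
240 [149 145 146 149 151 153 146 139 146 150 151 152 151 150 146 136] 2
241 [148 148 150 151 147 154 146 137 147 147 153 154 150 151 150 149] 1
242 [151 149 148 150 160 166 151 136 144 145 159 155 149 148 149 147] 8
243 [147 147 146 154 165 167 145 123 124 134 156 156 147 145 146 144] 48
244 [146 147 145 151 165 165 138 112 109 130 152 148 141 144 147 147] 82
245 [147 147 148 152 160 163 139 124 129 145 151 144 138 144 148 147] 49
246 [147 147 147 149 152 152 145 140 143 146 149 143 141 145 148 146] 12
247 [146 144 146 146 146 148 147 149 146 148 149 149 147 146 147 149] 3
248 [148 147 145 145 144 144 145 148 146 144 147 147 145 147 149 150] 2
249 [151 147 144 143 143 145 144 146 145 148 146 147 149 149 155 161] 1
[[347.78819235 243.73571278]
 [347.8711961  242.8143358 ]
 [348.76466318 232.84303281]]
```

View pics/d3.png

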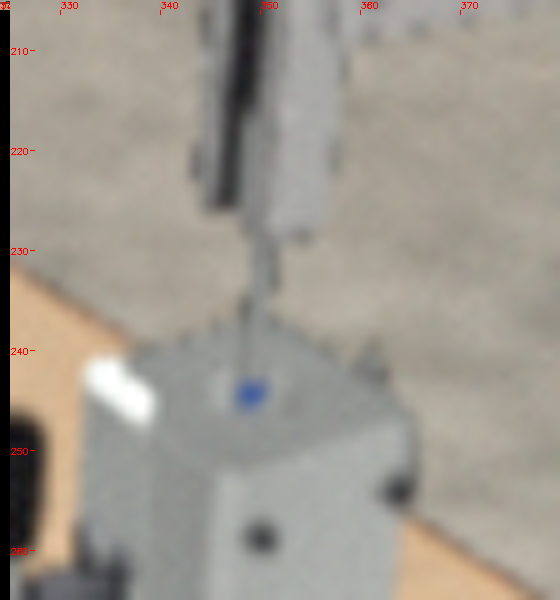

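Call:
step_arm:
  increments: [0.03,0,-0.1,0,0,0,0,0,0,0,0,0,0,0,0,0,0,0,0,0,0,0,0,0,0,0,0,0,0,0,0,0]

```text
t: 17.18
tool_pos: [513.9, -279.4, 164.0]
tcp_rot: [[-0.978, 0.206, 0.0], [0.206, 0.978, -0.0], [-0.0, -0.0, -1.0]]
contact_force: [-0.3, 0.7, -0.9]
gripper_width: 17.1
```

```bash
python3 look.py d4 330,135,340,145,1 325,205,380,265,10; python3 - <<'E'
from h import *
S=np.load("d4.npz")["s"].astype(int);b=np.clip(S[...,2]-S[...,0]-10,0,None)[238:250,340:358]
r,c=np.mgrid[238:250,340:358];print((b*c).sum()/b.sum(),(b*r).sum()/b.sum())
o=env.get_obs();print(o["tool_pos"],o["contact_force"],abs(o["dq"]).max(),o["gripper_width"])
E
```

```text
17.2833 [ 513.85317769 -279.40096198  163.97090154] [ 0.01953222  0.33564736 -0.09911429] 17.580512904453485
348.62258953168043 244.366391184573
[ 513.85317769 -279.40096198  163.97090154] [ 0.01953222  0.33564736 -0.09911429] 0.0026759042258348224 17.580512904453485
```

View pics/d4.png

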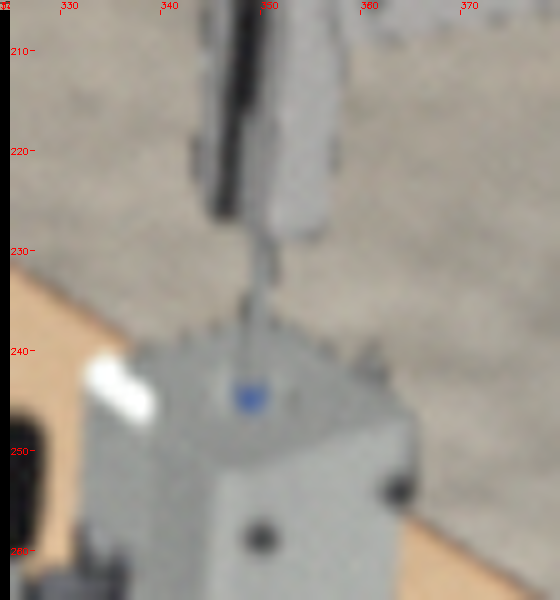

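The band shows at pixel (348.6, 244.4), against a hole centre of about (348.5, 244.1). The arm is still, and the wrist shows no load from outside. Handing in.

```bash
python3 -c "
from rig import workorder
print(workorder.finish_job())"
```

```text
the job is handed in; nothing more can be done
None
```

The mould is shut, and the blade is held upright in the pour hole with the blue band level with the top face. I handed it in at about t = 17.3 s of the 64 s allowed; no verdict was reported.

**What I did**
- **Mould:** I gripped the black knob from above and swung the hinged half round until it hit its stop. It took about 20 N with no further movement, and the pictures showed the halves flush after I let go.
- **Blade:** I gripped it by the socket head at 35 N, lifted it straight out of the stand and carried it high over the bench. I then lowered it in stages, with one correction of about 1.3 mm to the side.

**Last checks**
- **Position:** in the side view the band was at pixel (348.6, 244.4), against a hole centre of about (348.5, 244.1), so under 1 mm off in that view. The tool height of 164.0 mm also puts the band at the top face.
- **Touching:** wrist force was under 1 N, so there was no sign of contact with the mould.
- **Hold:** the grip was 17.6 mm on the 18 mm head, and the arm was still. The blade hung vertical within what the picture can show.

**Less certain**
- **Camera disagreement:** the two cameras put the hole about 1.5 mm apart. I settled it using the robot's own readings when it gripped the knob and the blade.
- **Centring along the side camera's line of sight:** this rests on the robot's coordinates and the calibration, because the arm blocked the top view at the end. I put it at about 1 mm.
- **Other items:** I did not take a last picture of the tin, tape measure and screwdriver, but the arm stayed well above them throughout.

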